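Add a slotted weight to the cheese press

ROBOT

A 6-joint arm with a two-finger parallel gripper is mounted at the origin on a cart in front of the work surface, level with it; the furniture and walls round the work are solid. World frame = base frame: x ahead of the robot, y to its left, z up, the work surface at z = 0. Lengths are in m, angles in rad, forces in N, time in s.
With the tool pointing down it reaches from about 0.375 to 0.9 m from the base axis. Payload 3.1 kg.
Tool frame: the origin (TCP) lies at the centre of the arm's flange, where the gripper is bolted on; the fingertips stand 173 mm ahead of it and the grasp point (between the pads) lies 155 mm ahead of it; z points along the fingers, x is the direction in which the jaws open and shut, and the axes are right-handed (so a half turn about z gives the same grasp; the last joint's range is limited). The gripper opens to 85 mm and grips with 20 to 120 N. Pads are 22 mm wide; open, the fingers measure 114 mm over their backs; the gripper's body (76 mm by 85 mm) begins 54 mm behind the grasp point. The pads swing forward as they close: fully open they stand 13 mm farther back than shut.
Start: joints at [0.978, 0.527, 1.433, -0, 1.181, -0.178], TCP at [0.252, 0.572, 0.405] pointing down, gripper open.
Joint ranges: [-3.08, 3.08], [-0.75, 2.2], [0.22, 2.44], [-1.43, 4.57], [0, 2.65], [-2.85, 2.85]. Speed limits (rad/s): [2.79, 2.79, 3.14, 3.14, 3.14, 3.14].

INTERFACE

Orientations are given as a unit quaternion [x, y, z, w].
In Python, from station import manip gives the robot as it stands.
- The arm moves only by the shell command python3 -m jog 'ROWS' [OPENING] [FORCE]. ROWS is JSON, a list that holds one entry, the list of rows, each a list of 4 numbers: the shift along the world's x, y, z in mm, then the turn about the world's z in degrees. A call has exactly 8 rows; each row shifts and turns the commanded pose from where the row before left it; what a row does not reach is not made up. A row lasts 1/8 s, in which the tool goes at most 62.5 mm and 10.7 degrees, less where a joint would pass 70% of its speed; a pose out of reach is approached as far as the arm can. A call is refused whole if a number of a shift passes 62.5 or a number of a turn 10.7, either way. A call with a gripper value outside its range is refused whole. OPENING is the opening in per cent of the stroke, from 0 (shut) to 100 (fully open), set as the call begins (- or left out, the last holds). The fingers move at their own pace and stop on an object; FORCE is the grip in N (left out, the last holds). Time passes only in rows, so rows that do not move let the fingers close, or fill a call up. It gives the time, the measured TCP pose, the force and the opening at its end, in the units of the state.
- manip.sense(): the state, without advancing time (a new reading comes with each control period).
- manip.snapshot(name): name is "scene" or "top" or "wrist"; returns the picture (400x640x3 uint8, red, green, blue); there is no depth.
- manip.camera_info(name): a dict with "fx", "fy", "cx", "cy" (pixels), "R" (3x3) and "t" (3): a world point X has camera coordinates R X + t. Camera axes: x right, y down, z forward; pixel columns grow to the right and rows downward; lengths in m; the calibration is good to about 2 mm. A picture is of the moment at which its call begins: read the wrist's pose just before it. camera_info takes no time and is no camera call; for the wrist camera it gives the pose at the moment of the call.
- manip.sign_off(): hands the job in, once; it reports no verdict.
The state is a dict: "t": time; "q": joint angles; "qd": joint speeds; "tau": joint torques, N m; "tcp_pos": TCP position; "tool_rot": TCP orientation; "force": force on the tool from outside, world axes, zero at the start; "ft_torque": the same for the moment, N m; "finger_gap": opening from 0.0 (shut) to 1.0 (fully open).
Only numpy, scipy, OpenCV 4.12 (cv2) and the standard library are available. Lean on these libraries where they do the work, as an engineer would, in place of code of your own. Each camera call takes 0.05 s, during which the arm holds its last target. There are 200 camera calls.

TASK

Put the loose slotted weight on the cheese press: slide it in sideways under the black cap until it is fully home on the flat-sided stem, lower it gently (no dropping, no forcing) to rest flat on the weight already there, and turn it so that its slot faces the opposite way to the slot below, which locks it on and balances the load. Leave the lower weight as it is turned, keep the egg timer, salt shaker and tea box where they are, and let go.

Things in the scene. Friction and masses are not known exactly. Their poses are not given: they have to be found in the camera images.
- press: Cheese press, fixed: steel drip tray 188 mm across, in it a white perforated mould 121 mm across, rim 86 mm up. Origin on the worktop under the mould's centre; z up, x roughly away from the robot, y to its left. In the mould sits a steel platform 94 mm across (follower) that cannot turn, with a stem in its middle and a black cap, 37 mm across, on the stem.
- press_stem (a point): Nominal axis of the stem, at the nominal top of the lower weight, 109 mm above the worktop; axes as the press. The true stem stands up to 6 mm off this in x and in y and 8 mm in height, differently each time: find it by feel or eye. Section: oval, 20 mm along y, 10 mm along x, round ends. Cap underside 32 mm above the lower weight, cap top 47 mm above it.
- press_center (a point): Centre of the mould's rim, 86 mm above the worktop; axes as the press. The platform with stem, cap and lower weight is borne on rubber and gives springily: about 1 mm per 10 N sideways and 1 mm per 6 N downwards. More than 15 N between the loose weight and the press is too much.
- weight_on (a joint): Turn (rad) of the weight already on the stem, of the same size and shape as the loose one: 0 with its slot to the press's +y and its grip to -y, positive counter-clockwise from above. It starts near 1.57: slot to -x (towards the robot), grip to +x. It turns on the stem against a friction of 0.12 N m.
- weight_center (a point): Centre of the loose weight, half-way up: steel disc 90 mm across, 10 mm thick, 0.4 kg; z up. Slot opens to its +y: 13 mm wide, flared to 25 mm in the last 8 mm at the rim, ending in a 23 mm round bore at the centre. It slides on only with its y along the press's y; home, the bore stops on the stem 1.5 mm past centred. There it can turn; a quarter turn locks it.
- weight_grip (a point): Centre of the loose weight's upright black grip, opposite its slot: 14 mm wide (weight's x), 12 mm thick (radially, y), 30 mm tall from the disc's underside; 60 mm from the disc's centre and 10 mm higher than point weight_center. A steel neck, 14 mm wide and 10 mm tall, joins it to the disc. Pinch it from above across the 14 mm.
- egg_timer: White wind-up kitchen timer, 65 mm across and 50 mm tall, standing beside the press; leave it.
- salt: Glass salt shaker with a grey top, 44 mm across and 90 mm tall; leave it.
- tea: Small cardboard tea box, 54 x 68 mm and 92 mm tall, standing upright behind the loose weight; leave it.
Mind the look-alikes: they are no part of the job. Of the things that look like the part that bears weight_center, the larger one is meant.

How it is judged:
On the way:
1. the loose weight is slid home round the stem, under the cap (horizontal distance between weight_center and press_center below 0.013 m and height (world z) of weight_center between 0.102 and 0.14 m), for 0.1 s.
At the end, for the whole second after the job is handed in: The loose weight lies flat (0.05 rad), still and released on the lower one, round the stem (within 13 mm of the mould's centre, 102 to 125 mm up), slot to the press's +x within 0.45 rad; the lower weight's turn is 1.17 to 1.97; timer, salt and tea within 20 mm of their places (horizontal distance between weight_center and press_center below 0.013 m and height (world z) of weight_center between 0.102 and 0.125 m and angle between weight_center's own z axis and vertical below 0.05 rad and contact force between weight and press above 1.5 N and angle between the y axis of weight_center and the x axis of press, either way round below 0.45 rad and x of weight_grip in the frame of press below -0.04 m and value of joint weight_on between 1.17 and 1.97 rad and distance of each of egg_timer, salt, tea from where it was at the start of the episode below 0.02 m and contact force between the fingers and weight below 0.05 N and linear speed of weight below 0.01 m/s); the robot touches nothing.
It fails at once if the loose weight is forced: more than 15 N between it and the press (contact force between weight and press above 15 N).
It fails at once if the weight is dropped or slammed into place: faster than 0.12 m/s while round the stem (horizontal distance between weight_center and press_center below 0.013 m and height (world z) of weight_center between 0.1 and 0.14 m and linear speed of weight above 0.12 m/s).
It fails at once if the weight already on is turned out of its place (value of joint weight_on below 1.17 rad or value of joint weight_on above 1.97 rad).
It fails at once if a bystander is pushed about (distance of any of egg_timer, salt, tea from where it was at the start of the episode above 0.02 m).
It also fails if it takes over 61 s, if anything falls off the work surface, if the arm or the gripper's body presses on something with over 40 N, if the wrist force passes 120 N, or if a joint passes its speed limit or range.

## Working session

There is one attempt and no reset: what is moved stays moved. The work goes in short steps, Python scripts to look and compute and a shell command to move; the robot and the scene stay as the last step left them, time stands still between calls to the robot, and variables do not carry over. Pictures are saved under pics/ and viewed, about 8 in all and at most 12, crops included, and the job is handed in when it is done.

```bash
mkdir -p pics; ls
cat > h.py <<'E'
import numpy as np,cv2
from station import manip
def snap(n,f):
    c=manip.camera_info(n); im=np.array(manip.snapshot(n)); cv2.imwrite('pics/'+f+'.png',im[:,:,::-1]); return im,c
def ray(c,u,v):
    R=np.array(c['R']);t=np.array(c['t']);o=-R.T@t
    d=R.T@np.array([(u-c['cx'])/c['fx'],(v-c['cy'])/c['fy'],1]);return o,d
def onz(c,u,v,z):
    o,d=ray(c,u,v);return o+d*(z-o[2])/d[2]
def proj(c,X):
    p=np.array(c['R'])@np.array(X)+np.array(c['t']);return p[0]/p[2]*c['fx']+c['cx'],p[1]/p[2]*c['fy']+c['cy']
E
python3 - <<'E'
from h import *
a,c=snap('top','top0');b,d=snap('scene','scene0')
for k in (c,d): print(k)
cv2.imwrite('pics/both.png',cv2.resize(np.vstack([a,b]),(800*640//640,1000))[:,:,::-1])
print(manip.sense())
E
```

```text
pics
{'fx': 475.42774890700264, 'fy': 475.42774890700264, 'cx': 318.81434596578924, 'cy': 200.37812732531776, 'R': array([[ 0.02229232, -0.99957206,  0.01894084],
       [-0.98767756, -0.02495467, -0.1545002 ],
       [ 0.15490674, -0.01526327, -0.98781118]]), 't': array([-0.10926709,  0.55382405,  1.07680478])}
{'fx': 394.89710866652143, 'fy': 394.89710866652143, 'cx': 312.38443026724934, 'cy': 204.14999694712216, 'R': array([[-0.69646339, -0.71731849,  0.01982277],
       [-0.47010469,  0.43521795, -0.76784563],
       [ 0.54216264, -0.54409514, -0.64032815]]), 't': array([0.32526663, 0.37936564, 0.5655482 ])}
{'t': 0.1, 'q': array([ 9.77528845e-01,  5.28376406e-01,  1.43376138e+00,  1.40486103e-05,
        1.18144108e+00, -1.78470557e-01]), 'qd': array([-1.49622931e-04, -9.77032781e-04, -4.02151723e-03, -1.93226888e-03,
       -5.74007613e-05, -7.97078740e-04]), 'tau': array([-5.50888853e-04, -4.43300700e+01, -1.78585911e+01, -2.69622333e-04,
        3.89867680e-03,  2.77020501e-05]), 'tcp_pos': array([0.25165695, 0.57175883, 0.40383325]), 'tool_rot': array([ 8.37558235e-01,  5.46347158e-01, -9.17420695e-04,  3.80318922e-04]), 'force': array([-0.50339387, -0.33678072, -0.50839935]), 'ft_torque': array([ 0.00330587,  0.01913856, -0.06702929]), 'finger_gap': 0.9985186723277777}
```

View pics/top0.png

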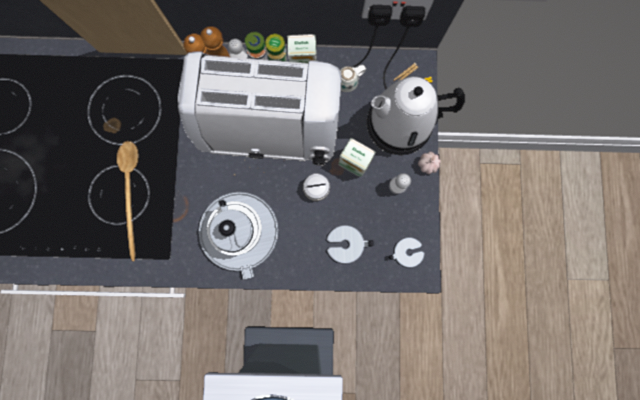

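View pics/scene0.png

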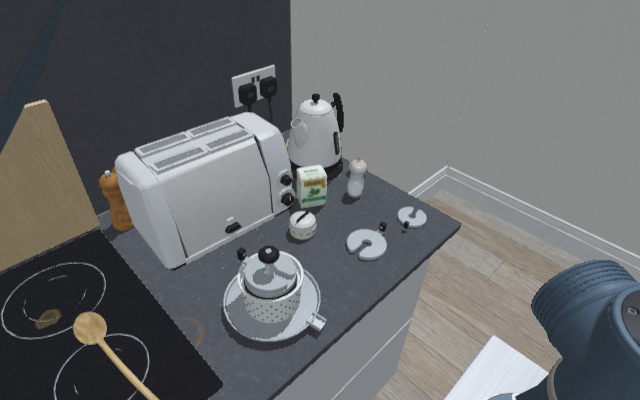

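The two slotted weights are at (346,244), about 38 px across, and (408,252), about 30 px. The larger one at (346,244) is meant: its slot opens left (+y) and its grip is at (369,243). The press is at (238,232), its cap at (227,228) and the lower grip at (222,204). I'll take a crop to confirm and measure.

Run:
```python
from h import *
c=manip.camera_info('top'); im=cv2.imread('pics/top0.png')
crop=im[180:290,190:440]; cv2.imwrite('pics/crop.png',cv2.resize(crop,(800,352),interpolation=cv2.INTER_CUBIC))
g=cv2.cvtColor(im,cv2.COLOR_BGR2GRAY)
for name,(x0,y0,x1,y1),th in (('big',(322,222,366,268),130),('small',(392,235,428,270),130)):
    m=np.zeros_like(g);m[y0:y1,x0:x1]=(g[y0:y1,x0:x1]>th)*255
    cs,_=cv2.findContours(m,cv2.RETR_EXTERNAL,cv2.CHAIN_APPROX_NONE);k=max(cs,key=cv2.contourArea)
    (u,v),r=cv2.minEnclosingCircle(k); e=onz(c,u,v,.01); print(name,u,v,r,e, 'diam',2*r*np.linalg.norm(onz(c,u+1,v,.01)-e))
def dark(n,b,th,z):
    x0,y0,x1,y1=b;m=np.zeros_like(g);m[y0:y1,x0:x1]=(g[y0:y1,x0:x1]<th)*255
    cs,_=cv2.findContours(m,cv2.RETR_EXTERNAL,cv2.CHAIN_APPROX_NONE);k=max(cs,key=cv2.contourArea)
    M=cv2.moments(k);u,v=M['m10']/M['m00'],M['m01']/M['m00'];print(n,u,v,cv2.contourArea(k),onz(c,u,v,z))
dark('grip',(365,236,375,250),60,.03)
dark('cap',(214,215,242,242),60,.156)
dark('lowgrip',(215,196,230,212),60,.125)
for n,u,v,z in (('timer',316,187,.05),('salt',401,183,.09),('tea',357,157,.092)): print(n,onz(c,u,v,z))
cv2.imwrite('pics/pressm.png',(g[185:285,190:285]>0).astype(np.uint8))
# wrist
```

```text
big 345.74835205078125 243.78146362304688 19.61961555480957 [ 0.45789601 -0.16354362  0.01      ] diam 0.09424028155592583
small 408.33905029296875 252.50543212890625 15.732203483581543 [ 0.44055565 -0.31405049  0.01      ] diam 0.07572971918964508
grip 370.3821138211382 243.03252032520322 20.5 [ 0.45970869 -0.22021623  0.03      ]
cap 226.4916911045943 227.7908113391984 170.5 [0.47578476 0.09753785 0.156     ]
lowgrip 221.60714285714286 202.59523809523807 14.0 [0.53335405 0.11648928 0.125     ]
timer [ 0.58705257 -0.088643    0.05      ]
salt [ 0.5939017  -0.28186631  0.09      ]
tea [ 0.65156212 -0.18059317  0.092     ]
```

View pics/crop.png

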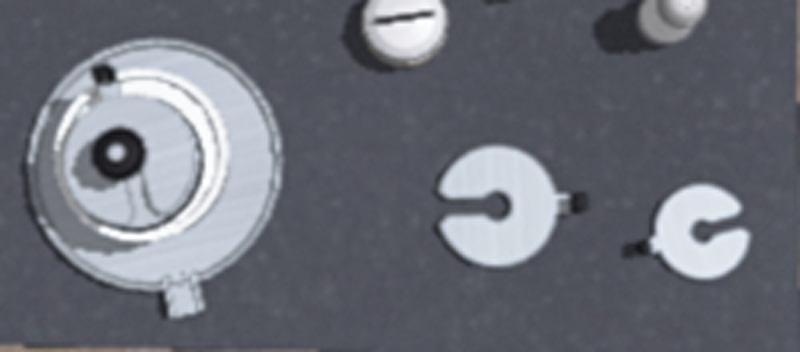

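The crop confirms it: the large disc has its slot to the left and grip to the right (measures 94 mm, expected 90). The small look-alike measures 76 mm. I'll move over the press and look with the wrist camera.

```bash
python3 -m jog '[[[18,-61,0,-6.2],[18,-61,0,-6.2],[18,-61,0,-6.2],[18,-61,0,-6.2],[18,-61,0,-6.2],[18,-61,0,-6.2],[18,-61,0,-6.2],[18,-61,0,-6.2]]]' 100 120
python3 - <<'E'
from h import *
s=manip.sense();print(s['tcp_pos'],s['qd'].max())
im,c=snap('wrist','w0');R=np.array(c['R']);print(-R.T@c['t'],R[2],c['fx'],proj(c,[.476,.0975,.156]))
E
```

```text
t: 1.1
tcp_pos: [0.3935, 0.0905, 0.4047]
tool_rot: [0.99, 0.143, 0.0, -0.0]
force: [0.2, 0.3, 0.9]
finger_gap: 1.003
[0.39351251 0.09051436 0.4047421 ] 0.001704718938311525
[0.3716042  0.16589793 0.37321742] [ 0.086888   -0.29309383 -0.95212735] 313.4183742533559 (np.float64(428.4515936194308), np.float64(229.69984471736353))
```

View pics/w0.png

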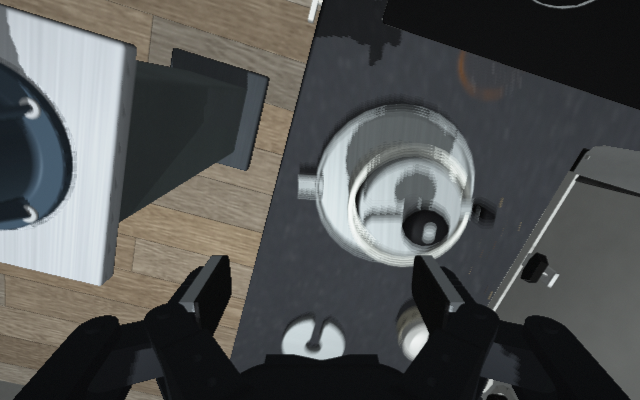

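The picture shows the press at centre: cap (426,229), lower grip (483,210), spout (310,185), slightly blurred. I'll retake it at rest and measure.

Run:
```python
from h import *
im,c=snap('wrist','w1'); 
cv2.imwrite('pics/w1c.png',cv2.resize(im[95:275,295:505,::-1],(800,686),interpolation=cv2.INTER_CUBIC)[:600])
g=cv2.cvtColor(im,cv2.COLOR_RGB2GRAY)
b=(395,200,455,255);m=np.zeros_like(g);m[b[1]:b[3],b[0]:b[2]]=(g[b[1]:b[3],b[0]:b[2]]<45)*255
cs,_=cv2.findContours(m,cv2.RETR_EXTERNAL,cv2.CHAIN_APPROX_NONE);k=max(cs,key=cv2.contourArea)
(u,v),(a,bb),_=cv2.fitEllipse(k);print('cap w',u,v,a,bb,cv2.boundingRect(k))
ct=manip.camera_info('top')
o1,d1=ray(c,u,v);o2,d2=ray(ct,226.5,227.8);d1/=np.linalg.norm(d1);d2/=np.linalg.norm(d2)
s=np.linalg.lstsq(np.c_[d1,-d2],o2-o1,rcond=None)[0];print('cap tri',o1+s[0]*d1,o2+s[1]*d2)
for z in (.145,.15,.156,.165): print(z,onz(c,u,v,z),onz(ct,226.5,227.8,z))
```

```text
cap w 424.89373779296875 214.7640838623047 35.184967041015625 48.91691589355469 (402, 200, 48, 34)
cap tri [0.47570794 0.09806422 0.15018426] [0.47629727 0.09852643 0.15032137]
0.145 [0.47804042 0.09662796 0.145     ] [0.47679521 0.09946998 0.145     ]
0.15 [0.47579084 0.09801318 0.15      ] [0.47632735 0.09858341 0.15      ]
0.156 [0.47309135 0.09967543 0.156     ] [0.47576591 0.09751952 0.156     ]
0.165 [0.4690421  0.10216882 0.165     ] [0.47492375 0.09592369 0.165     ]
```

View pics/w1c.png

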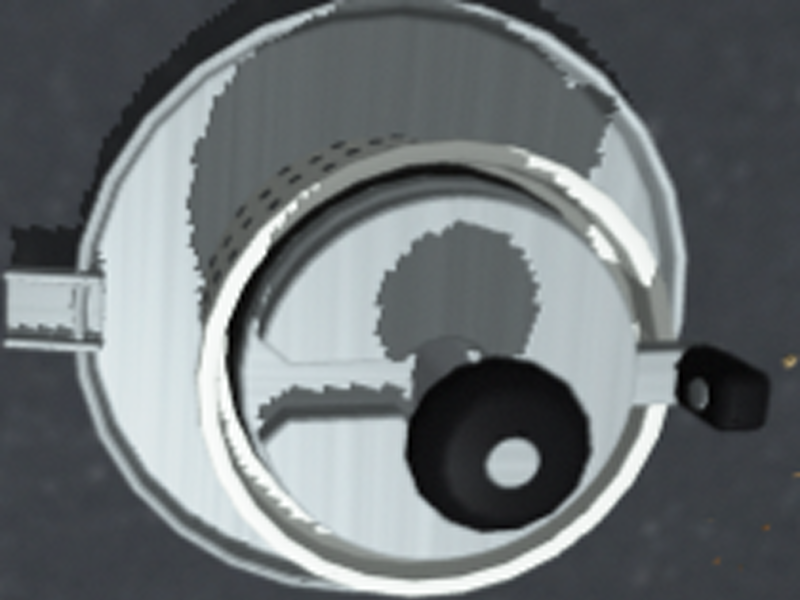

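The crop shows the cap with a bright centre dot at crop (512,463), which is about px (429,216). The lower grip is on the right, and the lower slot and spout are on the left, so the press's x runs nearly along image rows. I'll retake now that the arm has settled and compute the cap dot, yaw and height.

Run:
```python
from h import *
im,c=snap('wrist','w2'); s=manip.sense();print(s['tcp_pos'],abs(s['qd']).max())
g=cv2.cvtColor(im,cv2.COLOR_RGB2GRAY)
m=np.zeros_like(g);m[185:240,395:460]=(g[185:240,395:460]<75)*255
m=cv2.morphologyEx(m,cv2.MORPH_OPEN,np.ones((9,9),np.uint8))
cs,_=cv2.findContours(m,cv2.RETR_EXTERNAL,cv2.CHAIN_APPROX_NONE)
for k in cs: print('dark',cv2.boundingRect(k),cv2.contourArea(k),cv2.minEnclosingCircle(k))
k=max(cs,key=cv2.contourArea);x,y,w,h=cv2.boundingRect(k)
sub=(g[y+6:y+h-6,x+6:x+w-6]>110);vv,uu=np.nonzero(sub);u,v=uu.mean()+x+6,vv.mean()+y+6;print('dot',u,v,sub.sum())
ct=manip.camera_info('top');tp=cv2.imread('pics/top0.png',0)[215:242,214:242]
mm=(tp<60).astype(np.uint8);cs,_=cv2.findContours(mm,cv2.RETR_EXTERNAL,cv2.CHAIN_APPROX_NONE);kk=max(cs,key=cv2.contourArea);print('topcap',cv2.fitEllipse(kk))
sub=tp[8:18,7:19];vv,uu=np.nonzero(sub>95);print('topdot',uu.mean()+221,vv.mean()+223,len(uu))
u2,v2=uu.mean()+221,vv.mean()+223
def tri(p,q):
    o1,d1=ray(c,*p);o2,d2=ray(ct,*q);d1/=np.linalg.norm(d1);d2/=np.linalg.norm(d2)
    s=np.linalg.lstsq(np.c_[d1,-d2],o2-o1,rcond=None)[0];return o1+s[0]*d1,o2+s[1]*d2
print('dot tri',tri((u,v),(u2,v2)))
# image-row direction at heights, spout edges in shifted pixel coordinates
for n,p,q,z in (('spoutA',(296.3,165.9),(321,165.9),.012),('spoutB',(296.3,186),(320,187),.012)):
    d=onz(c,*q,z)-onz(c,*p,z);print(n,np.degrees(np.arctan2(d[1],d[0])))
cv2.imwrite('pics/w2c.png',cv2.resize(im[95:245,295:505,::-1],(800,571),interpolation=cv2.INTER_CUBIC))
```

```text
[0.39442721 0.0895677  0.40467562] 0.08961329827437413
dark (401, 194, 48, 44) 1395.5 ((424.05072021484375, 214.39854431152344), 24.387418746948242)
dot 428.4214285714286 220.97857142857143 140
topcap ((12.496970176696777, 12.791759490966797), (14.301026344299316, 15.339494705200195), 64.71531677246094)
topdot 226.0 227.17391304347825 23
dot tri (array([0.47726928, 0.0990359 , 0.15372807]), array([0.47726949, 0.09903607, 0.15372812]))
spoutA 15.983983078654688
spoutB 13.463889119098441
```

View pics/w2c.png

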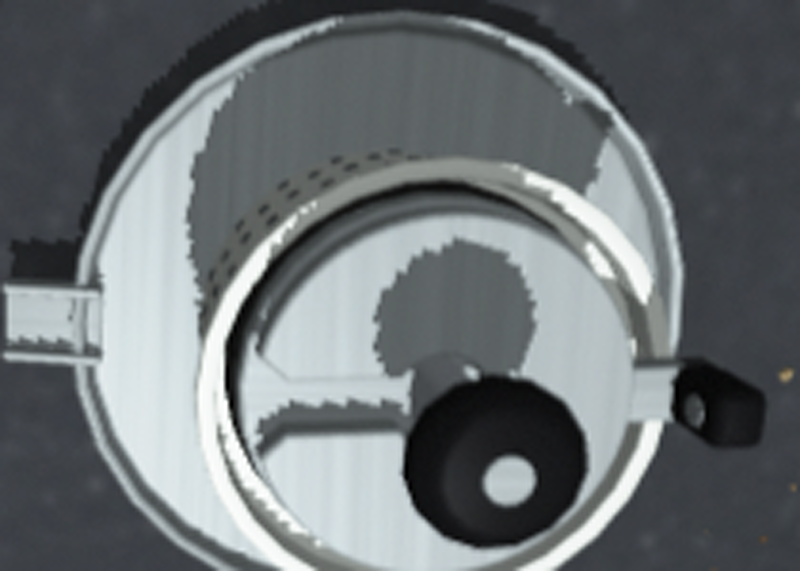

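```bash
python3 -m jog '[[[9,-44,-20,-2.1],[9,-44,-20,-2.1],[9,-44,-21,-2.1],[9,-44,-21,-2.1],[9,-44,-21,-2.1],[9,-44,-21,-2.1],[9,-42,-21,-2.2],[0,0,0,0]]]'
python3 - <<'E'
from h import *
import time
for i in range(6): im,c=snap('wrist','w3')
s=manip.sense();print(s['tcp_pos'],abs(s['qd']).max(),s['tool_rot'],s['t'])
g=(.459,-.222)
print([proj(c,(.459,-.222,.03)),proj(c,(.458,-.1635,.01))])
cv2.imwrite('pics/w3c.png',cv2.resize(im[:,:,::-1],(800,500)))
E
```

```text
t: 2.25
tcp_pos: [0.4576, -0.2146, 0.2582]
tool_rot: [1.0, 0.016, -0.0, -0.0]
force: [0.0, 1.0, -0.5]
finger_gap: 0.998
[ 0.45628155 -0.21180975  0.26024684] 0.007626550222497732 [ 9.99851663e-01  1.72227946e-02 -8.17878600e-05 -1.44817810e-04] 2.55
[(np.float64(324.62004304576845), np.float64(232.74711371273582)), (np.float64(326.0692063569764), np.float64(143.5104069579337))]
```

View pics/w3c.png

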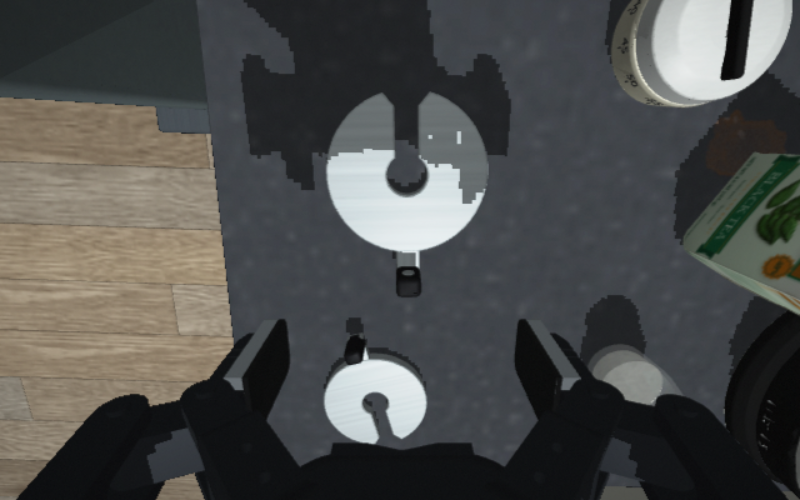

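The picture shows the weight straight ahead: bore at (407,175), grip top at (408,272), and slot pointing up the image. The small weight's grip at (355,350) lies between the jaws. (All in 800 px scale.)

Run:
```python
from h import *
c=manip.camera_info('wrist')
b=onz(c,407*.8,175*.8,.01);g=onz(c,408*.8,272*.8,.03);l=onz(c,327*.8,172*.8,.01);r=onz(c,489*.8,172*.8,.01)
print(b,g,np.linalg.norm((b-g)[:2]),np.degrees(np.arctan2(*(b-g)[[1,0]])),r-l,(l+r)/2,'small grip',onz(c,355*.8,345*.8,.03))
s=manip.sense();print(s['tcp_pos'],s['t'])
# press yaw from w2 slot/neck (use rotation to w2 camera approx: image rows there)
```

```text
[ 0.45776536 -0.16144791  0.01      ] [ 0.4599546  -0.21113636  0.03      ] 0.04973665566251773 92.52278633142879 [0.08944466 0.00305693 0.        ] [ 0.45825424 -0.15978665  0.01      ] small grip [ 0.43104866 -0.25748251  0.03      ]
[ 0.45628155 -0.21180975  0.26024684] 2.55
```

```bash
python3 -m jog '[[[1,-3,0,0],[1,-3,-15,0],[1,-2,-15,0],[1,-2,-15,0],[0,0,-15,0],[0,0,-12,0],[0,0,-10,0],[0,0,0,0]]]' 60; python3 -m jog '[[[0,0,0,0],[0,0,0,0],[0,0,0,0],[0,0,0,0],[0,0,0,0],[0,0,0,0],[0,0,0,0],[0,0,0,0]]]' 0 120
```

```text
t: 3.55
tcp_pos: [0.4601, -0.2234, 0.1769]
tool_rot: [1.0, 0.016, -0.001, -0.001]
force: [0.5, 0.9, -0.5]
finger_gap: 0.604
t: 4.55
tcp_pos: [0.4604, -0.2236, 0.1786]
tool_rot: [1.0, 0.016, 0.0, 0.0]
force: [-0.7, -0.1, 6.1]
finger_gap: 0.133
```

```bash
python3 -m jog '[[[0,0,8,0],[0,0,12,0],[0,0,18,0],[0,0,20,0],[0,0,20,0],[0,0,20,0],[0,0,18,0],[0,0,0,0]]]'
python3 - <<'E'
from h import *
for i in range(4): im,c=snap('wrist','w4')
s=manip.sense();print(s['tcp_pos'],s['tool_rot'],s['finger_gap'],s['force'],s['ft_torque'],s['t'])
R=np.array(c['R']);print(-R.T@c['t'],R)
cv2.imwrite('pics/w4c.png',cv2.resize(im[:,:,::-1],(800,500)))
E
```

```text
t: 5.55
tcp_pos: [0.4605, -0.2236, 0.2952]
tool_rot: [1.0, 0.016, 0.001, 0.001]
force: [0.1, -0.5, -5.3]
finger_gap: 0.136
[ 0.45997514 -0.22328519  0.29299313] [ 9.99870983e-01  1.60363299e-02 -7.35173861e-04 -5.59958382e-04] 0.13093488480326274 [-0.68366006 -0.5160529  -5.05819987] [-0.27385883 -0.03695038  0.0428969 ] 5.75
[ 0.45762898 -0.14469675  0.26174764] [[ 9.99493356e-01  3.18127088e-02 -9.91326229e-04]
 [ 3.06006673e-02 -9.51914400e-01  3.04832042e-01]
 [ 8.75387526e-03 -3.04707936e-01 -9.52405609e-01]]
```

View pics/w4c.png

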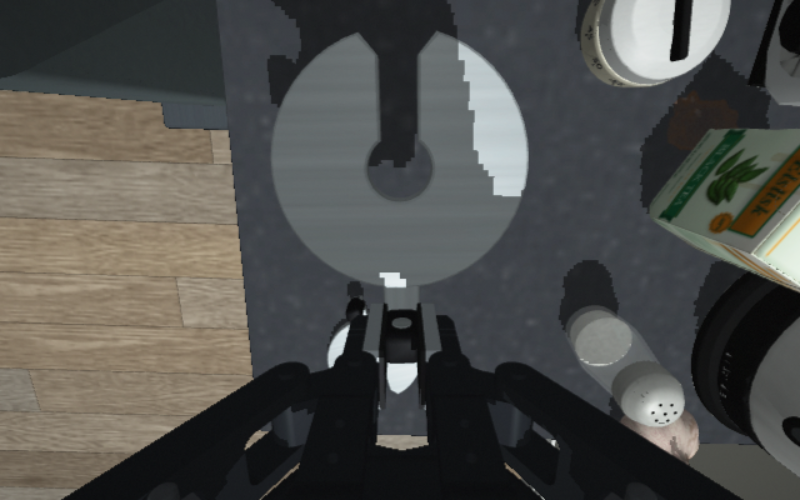

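The weight is held straight: bore at (399,165), flare corners at (360,32) and (437,30). I'll work out its pose in hand, any sag, and the press yaw.

Run:
```python
from h import *
from scipy.spatial.transform import Rotation as Ro
c=manip.camera_info('wrist');s=manip.sense();print(s['tcp_pos'])
R=np.array(c['R']);t=np.array(c['t']);K=np.array([[c['fx'],0,c['cx']],[0,c['fy'],c['cy']],[0,0,1]])
obj=np.array([(-12.5,43.2,5),(12.5,43.2,5),(-6.5,37,5),(6.5,37,5),(0,-11.5,5),(-45,0,5),(45,0,5)],float)/1000
pix=np.array([(360,32),(437,30),(378,54),(418,54),(400,201),(272,158),(528,155)])*.8
ok,rv,tv=cv2.solvePnP(obj,pix,K,None,flags=cv2.SOLVEPNP_ITERATIVE)
Rw=R.T@cv2.Rodrigues(rv)[0];p=R.T@(tv[:,0]-t)
print('centre',p,'\n',Rw,'yaw',np.degrees(np.arctan2(Rw[1,1],Rw[0,1])),'pitch y up deg',np.degrees(np.arcsin(Rw[2,1])))
pr=cv2.projectPoints(obj,rv,tv,K,None)[0][:,0]/.8;print((pr-pix/.8).round(1).tolist())
Rt=Ro.from_quat(s['tool_rot']).as_matrix();Rct=R@Rt;oc=Rt.T@(-R.T@t-s['tcp_pos'])
Rt2=Ro.from_quat([.99,.143,0,0]).as_matrix();R2=Rct@Rt2.T;o2=np.array([.3944,.0896,.4047])+Rt2@oc
c2=dict(c,R=R2,t=-R2@o2);print('cap',onz(c2,428.4,221,.1537))
P=lambda x,y,z:onz(c2,295+x/3.81,95+y/3.81,z)
for n,a,b,z in (('slotU',(288,380),(412,376),.107),('slotL',(265,438),(405,428),.107),('neckU',(637,363),(690,358),.107),('neckL',(635,420),(670,418),.107),('spA',(5,287),(98,287),.02),('spB',(5,355),(95,360),.02)):
    d=P(*b,z)-P(*a,z);print(n,np.degrees(np.arctan2(d[1],d[0])),P(*a,z))
sl=(P(288,380,.107)+P(265,438,.107))/2;nk=(P(640,362,.107)+P(640,420,.107))/2;d=nk-sl;print('slot->neck',np.degrees(np.arctan2(d[1],d[0])),sl,nk)
tray=np.array([[80,300],[682,260],[400,15]]);sp=(P(5,287,.02)+P(5,355,.02))/2;d=np.array([.477,.099,0])-sp;print('spout mid',sp,np.degrees(np.arctan2(d[1],d[0])))
```

```text
[ 0.45997514 -0.22328519  0.29299313]
centre [ 0.4572066  -0.15894502  0.11714247] 
 [[ 0.99890996 -0.04092516 -0.02245033]
 [ 0.04496565  0.97274531  0.22747451]
 [ 0.01252902 -0.22823604  0.97352521]] yaw 92.40911674579797 pitch y up deg -13.193242465482008
[[1.5, 1.1], [-2.1, 1.8], [1.3, -2.3], [-0.7, -3.0], [-0.3, -6.8], [-0.6, 4.6], [0.9, 4.5]]
cap [0.4749752  0.10253953 0.1537    ]
slotU 18.357557182891107 [0.43786927 0.09807324 0.107     ]
slotL 20.7781819390255 [0.43737375 0.08291471 0.107     ]
neckU 22.112473364602845 [0.51429762 0.1249083  0.107     ]
neckL 19.909581893876585 [0.51965645 0.11187185 0.107     ]
spA 16.4202767697032 [0.36757364 0.079841   0.02      ]
spB 13.107888720435984 [0.37311718 0.05919267 0.02      ]
slot->neck 19.4177885729197 [0.43762151 0.09049397 0.107     ] [0.51782695 0.11876676 0.107     ]
spout mid [0.37034541 0.06951684 0.02      ] 15.452712465113635
```

```bash
python3 -m jog '[[[4,14,2,1],[9,31,2,2.2],[11,37,0,2.8],[12,39,0,2.8],[11,37,0,2.8],[6,21,0,1.6],[2,8,0,0.6],[0,0,0,0]]]'
python3 - <<'E'
from h import *
for i in range(4): im,c=snap('wrist','w5')
s=manip.sense();print(s['tcp_pos'],s['tool_rot'],s['finger_gap'],s['force'],s['ft_torque'],s['t'])
print('cap expected px (800)',np.array(proj(c,(.4765,.0995,.1537)))*1.25)
cv2.imwrite('pics/w5c.png',cv2.resize(im[:,:,::-1],(800,500)))
E
```

```text
t: 6.75
tcp_pos: [0.5152, -0.036, 0.2974]
tool_rot: [0.991, 0.137, -0.0, -0.0]
force: [0.5, -0.3, -4.8]
finger_gap: 0.134
[ 0.51523186 -0.0373953   0.29763221] [ 9.90797222e-01  1.35354521e-01 -1.24396487e-04  5.31205063e-05] 0.1283322762856325 [-0.07559866 -1.0912311  -4.9519043 ] [-0.27478778 -0.1093414  -0.04679744] 6.95
cap expected px (800) [ 397.77098885 -178.01651373]
```

View pics/w5c.png

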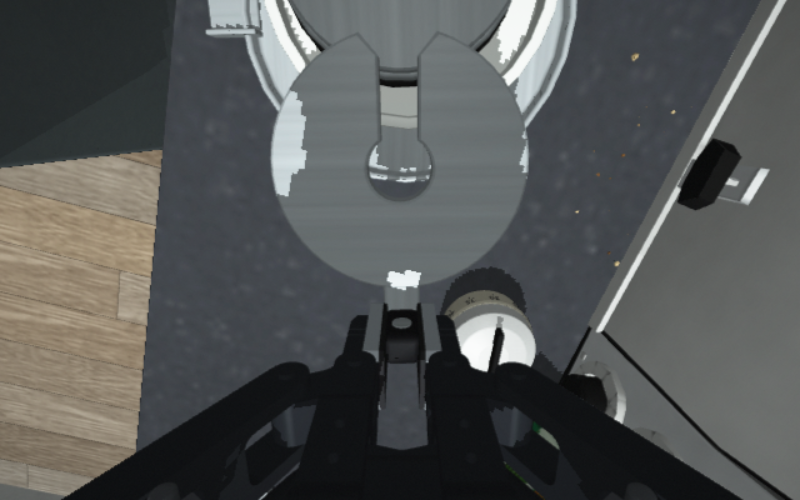

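Run:
```python
from h import *
a,ct=snap('top','top1');b,cs=snap('scene','scene1')
A=a[185:285,190:350];B=b[225:325,210:370]
cv2.imwrite('pics/comp1.png',np.hstack([cv2.resize(k,(400*2//2,250*2//2),interpolation=cv2.INTER_CUBIC) for k in (A,)]+[cv2.resize(B,(400,250),interpolation=cv2.INTER_CUBIC)])[:,:,::-1].repeat(1,0))
for n,X in (('dot',(.4765,.0995,.1537)),('wcentre top',(.4981,.0222,.128))): print(n,(np.array(proj(ct,X))-[190,185])*2.5,(np.array(proj(cs,X))-[210,225])*2.5+[400,0])
```

```text
dot [ 89.40331525 106.33856614] [545.77909506  66.4722619 ]
wcentre top [185.57826149  86.50235532] [609.32676396  23.20584937]
```

View pics/comp1.png

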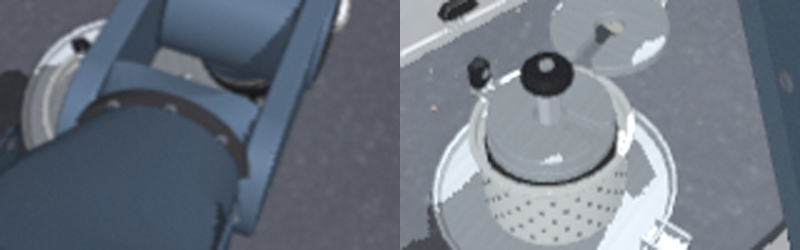

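The scene view shows the cap dot at (546,66), matching my prediction of (545.8,66.5). The weight's bore sits about 2 mm low from sag. I'll slide in, raising 1 mm first.

```bash
python3 -m jog '[[[-1.7,5.8,1,0],[-1.7,5.8,0,0],[-1.7,5.8,0,0],[-1.7,5.8,0,0],[-1.7,5.8,0,0],[-1.7,5.8,0,0],[-1.7,5.8,0,0],[-1.7,5.8,0,0]]]'; python3 -m jog '[[[-0.6,1.9,0,0],[-0.5,1.9,0,0],[-0.5,1.9,0,0],[-0.5,1.9,0,0],[-0.6,1.9,0,0],[-0.5,1.9,0,0],[0,0,0,0],[0,0,0,0]]]'
```

```text
t: 8.05
tcp_pos: [0.5016, 0.0102, 0.2987]
tool_rot: [0.991, 0.136, -0.0, 0.0]
force: [-0.4, -0.9, -4.8]
finger_gap: 0.134
t: 9.05
tcp_pos: [0.4986, 0.0213, 0.2987]
tool_rot: [0.991, 0.136, 0.0, 0.0]
force: [-0.7, -0.2, -4.4]
finger_gap: 0.129
```

```bash
python3 -m jog '[[[-0.5,1.5,0,0],[-0.4,1.5,0,0],[-0.4,1.5,0,0],[-0.4,1.5,0,0],[-0.4,1.5,0,0],[-0.4,1.5,0,0],[-0.4,1.5,0,0],[0,0,0,0]]]'
```

```text
t: 10.05
tcp_pos: [0.4956, 0.0318, 0.2987]
tool_rot: [0.991, 0.136, -0.0, -0.0]
force: [-0.0, 0.4, -4.2]
finger_gap: 0.135
```

```bash
python3 -m jog '[[[-0.2,0.9,0,0],[-0.3,0.9,0,0],[-0.2,0.9,0,0],[-0.3,0.9,0,0],[-0.2,0.9,0,0],[-0.3,0.9,0,0],[0,0,0,0],[0,0,0,0]]]'
python3 - <<'E'
from h import *
b,cs=snap('scene','scene2');print(manip.sense()['force'])
cv2.imwrite('pics/comp2.png',cv2.resize(b[225:325,210:330,::-1],(720,600),interpolation=cv2.INTER_CUBIC))
E
```

```text
t: 11.05
tcp_pos: [0.4942, 0.0371, 0.2987]
tool_rot: [0.991, 0.136, 0.0, 0.0]
force: [-0.2, -0.8, -4.3]
finger_gap: 0.135
[-0.21439822 -1.32392702 -5.08661126]
```

View pics/comp2.png

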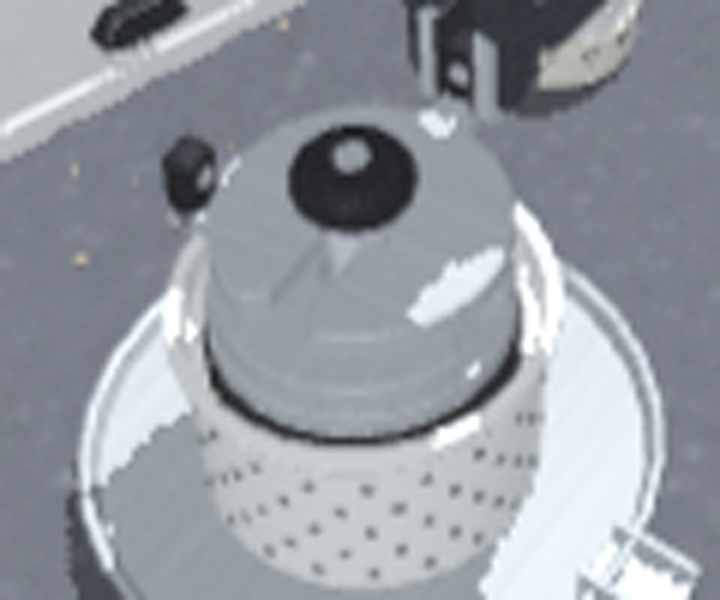

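The weight is under the cap with the stem in its slot. I'll advance gently to find the home stop.

```bash
for i in 1; do python3 -m jog '[[[-0.1,0.5,0,0],[-0.2,0.5,0,0],[-0.1,0.5,0,0],[-0.2,0.5,0,0],[-0.1,0.5,0,0],[0,0,0,0],[0,0,0,0],[0,0,0,0]]]'; done; python3 -c "
from station import manip
s=manip.sense();print(s['force'],s['tcp_pos'],s['ft_torque'])"
```

```text
t: 12.1
tcp_pos: [0.4935, 0.0396, 0.2987]
tool_rot: [0.991, 0.136, 0.0, 0.0]
force: [-0.9, 0.0, -4.2]
finger_gap: 0.134
[-0.86291189  0.01368932 -4.15586804] [0.49345959 0.03962346 0.2987201 ] [-0.24607976 -0.07172922 -0.04748869]
```

```bash
python3 -m jog '[[[-0.1,0.4,0,0],[-0.1,0.4,0,0],[-0.1,0.4,0,0],[-0.1,0.4,0,0],[-0.1,0.3,0,0],[0,0,0,0],[0,0,0,0],[0,0,0,0]]]'; python3 -c "
from station import manip
s=manip.sense();print(s['force'],s['tcp_pos'],s['ft_torque'])"
```

```text
t: 13.1
tcp_pos: [0.4932, 0.0412, 0.2988]
tool_rot: [0.991, 0.136, 0.0, 0.0]
force: [0.7, -5.7, -3.8]
finger_gap: 0.135
[ 0.69398752 -5.68470273 -3.84039537] [0.49317638 0.04120976 0.29879919] [-1.16168721 -0.14073289  0.10119327]
```

Home contact felt (5.7 N). I'll back off 2 mm to centre the bore, then work out the arc for an 88° clockwise turn about the stem.

```bash
python3 -m jog '[[[0.1,-0.5,0,0],[0.2,-0.5,0,0],[0.1,-0.5,0,0],[0.1,-0.5,0,0],[0,0,0,0],[0,0,0,0],[0,0,0,0],[0,0,0,0]]]'
python3 - <<'E'
import numpy as np
from station import manip
s=manip.sense();print(s['force'],s['tcp_pos'])
th=np.radians(106.1-5.5*np.arange(17));p=-62*np.c_[np.cos(th),np.sin(th)]
print(np.diff(np.round(p-p[0],1),axis=0).round(1).tolist())
E
```

```text
t: 14.1
tcp_pos: [0.4934, 0.0396, 0.2987]
tool_rot: [0.991, 0.136, -0.0, -0.0]
force: [-0.1, -0.6, -3.7]
finger_gap: 0.134
[-0.07552121 -0.61844617 -3.67669896] [0.49338185 0.03961168 0.29868297]
[[-5.8, -1.4], [-5.9, -0.8], [-5.9, -0.2], [-6.0, 0.3], [-5.8, 0.9], [-5.8, 1.4], [-5.6, 2.0], [-5.4, 2.6], [-5.1, 3.0], [-4.8, 3.5], [-4.5, 4.0], [-4.0, 4.3], [-3.6, 4.8], [-3.2, 5.0], [-2.6, 5.3], [-2.1, 5.6]]
```

```bash
python3 -m jog '[[[-5.8,-1.4,0,-5.5],[-5.9,-0.8,0,-5.5],[-5.9,-0.2,0,-5.5],[-6.0,0.3,0,-5.5],[-5.8,0.9,0,-5.5],[0,0,0,0],[0,0,0,0],[0,0,0,0]]]'; python3 -c "
from station import manip
s=manip.sense();print(s['force'],s['tcp_pos'],s['ft_torque'])"
```

```text
t: 15.1
tcp_pos: [0.4644, 0.0383, 0.2988]
tool_rot: [0.995, -0.103, 0.0, 0.0]
force: [-0.3, 0.6, -4.6]
finger_gap: 0.131
[-0.2944581   0.57777429 -4.57979539] [0.4643664  0.03827603 0.29876122] [-0.27312756  0.13593765 -0.01000154]
```

No contact; continuing the turn.

```bash
python3 -m jog '[[[-5.8,1.4,0,-5.5],[-5.6,2.0,0,-5.5],[-5.4,2.6,0,-5.5],[-5.1,3.0,0,-5.5],[-4.8,3.5,0,-5.5],[-4.5,4.0,0,-5.5],[0,0,0,0],[0,0,0,0]]]'; python3 -c "
from station import manip
s=manip.sense();print(s['force'],s['tcp_pos'],s['ft_torque'])"
```

```text
t: 16.1
tcp_pos: [0.4332, 0.0547, 0.2987]
tool_rot: [0.925, -0.381, 0.0, -0.0]
force: [0.4, -0.4, -4.6]
finger_gap: 0.134
[ 0.41072084 -0.43015301 -4.61295513] [0.43318779 0.05473608 0.29874907] [-0.15619632  0.17509951  0.08772294]
```

```bash
python3 -m jog '[[[-4.0,4.3,0,-5.5],[-3.6,4.8,0,-5.5],[-3.2,5.0,0,-5.5],[-2.6,5.3,0,-5.5],[-2.1,5.6,0,-5.5],[0,0,0,0],[0,0,0,0],[0,0,0,0]]]'; python3 -c "
from station import manip
s=manip.sense();print(s['force'],s['tcp_pos'],s['ft_torque'])"
```

```text
t: 17.1
tcp_pos: [0.4176, 0.0796, 0.2987]
tool_rot: [0.807, -0.59, 0.0, -0.0]
force: [-0.4, 0.2, -4.0]
finger_gap: 0.133
[-0.38436248  0.23473353 -4.03242696] [0.41755709 0.07961445 0.2987048 ] [-0.04493046  0.20768075 -0.02276139]
```

```bash
python3 -m jog '[[[0,0,-1,0],[0,0,-1,0],[0,0,-1,0],[0,0,-1,0],[0,0,-1,0],[0,0,-1,0],[0,0,0,0],[0,0,0,0]]]'; python3 -c "
from station import manip
s=manip.sense();print(s['force'],s['tcp_pos'],s['ft_torque'])"
```

```text
t: 18.1
tcp_pos: [0.4173, 0.0798, 0.2927]
tool_rot: [0.807, -0.59, 0.0, -0.0]
force: [0.3, -0.1, -4.6]
finger_gap: 0.131
[ 0.34915032 -0.1347022  -4.61495119] [0.41734843 0.07984365 0.29271898] [-0.11066107  0.21349159 -0.00231248]
```

```bash
python3 -m jog '[[[0,0,-0.4,0],[0,0,-0.4,0],[0,0,-0.4,0],[0,0,-0.4,0],[0,0,0,0],[0,0,0,0],[0,0,0,0],[0,0,0,0]]]'; python3 -c "
from station import manip
s=manip.sense();print(s['force'],s['tcp_pos'],s['ft_torque'])"
```

```text
t: 19.1
tcp_pos: [0.4173, 0.0798, 0.2911]
tool_rot: [0.807, -0.59, 0.0, -0.0]
force: [0.2, -0.3, -5.1]
finger_gap: 0.129
[ 0.1923724  -0.29025787 -5.13320771] [0.41734797 0.0798247  0.29112387] [-0.05221892  0.18033153  0.01938139]
```

```bash
python3 -m jog '[[[0,0,-0.3,0],[0,0,-0.3,0],[0,0,-0.3,0],[0,0,-0.3,0],[0,0,0,0],[0,0,0,0],[0,0,0,0],[0,0,0,0]]]'; python3 -c "
from station import manip
s=manip.sense();print(s['force'],s['tcp_pos'],s['ft_torque'])"
```

```text
t: 20.1
tcp_pos: [0.4173, 0.0799, 0.2899]
tool_rot: [0.807, -0.59, -0.0, -0.0]
force: [0.1, 0.9, -4.6]
finger_gap: 0.135
[ 0.12239516  0.9152844  -4.57487806] [0.41733462 0.07985516 0.28991267] [-0.09498735  0.24092228 -0.04870589]
```

```bash
python3 -m jog '[[[0,0,-0.3,0],[0,0,-0.3,0],[0,0,-0.2,0],[0,0,0,0],[0,0,0,0],[0,0,0,0],[0,0,0,0],[0,0,0,0]]]'; python3 -c "
from station import manip
s=manip.sense();print(s['force'],s['tcp_pos'],s['ft_torque'])"
```

```text
t: 21.1
tcp_pos: [0.4173, 0.0798, 0.2891]
tool_rot: [0.807, -0.59, -0.0, 0.0]
force: [-0.2, -0.4, -5.5]
finger_gap: 0.131
[-0.19548202 -0.35557356 -5.48083384] [0.41733828 0.07982917 0.28910895] [-0.0731789   0.20259275 -0.02718331]
```

```bash
python3 -m jog '[[[0,0,-0.3,0],[0,0,-0.3,0],[0,0,-0.2,0],[0,0,0,0],[0,0,0,0],[0,0,0,0],[0,0,0,0],[0,0,0,0]]]'; python3 -c "
from station import manip
s=manip.sense();print(s['force'],s['tcp_pos'],s['ft_torque'])"
```

```text
t: 22.1
tcp_pos: [0.4174, 0.0798, 0.2883]
tool_rot: [0.807, -0.59, 0.0, -0.0]
force: [-0.4, 0.1, -5.1]
finger_gap: 0.131
[-0.41793609  0.14589323 -5.06511924] [0.41735052 0.07981862 0.28831935] [-0.05668582  0.23124512 -0.03003231]
```

```bash
python3 -m jog '[[[0,0,-0.3,0],[0,0,-0.3,0],[0,0,-0.2,0],[0,0,0,0],[0,0,0,0],[0,0,0,0],[0,0,0,0],[0,0,0,0]]]'; python3 -c "
from station import manip
s=manip.sense();print(s['force'],s['tcp_pos'],s['ft_torque'])"
```

```text
t: 23.1
tcp_pos: [0.4173, 0.0798, 0.2875]
tool_rot: [0.807, -0.59, 0.0, -0.0]
force: [-0.2, 0.3, -5.5]
finger_gap: 0.133
[-0.15711307  0.27981676 -5.48806426] [0.41734565 0.0798411  0.28752448] [-0.08757373  0.22028025  0.01529903]
```

```bash
python3 -m jog '[[[0,0,-0.3,0],[0,0,-0.3,0],[0,0,-0.3,0],[0,0,-0.1,0],[0,0,0,0],[0,0,0,0],[0,0,0,0],[0,0,0,0]]]'; python3 -c "
from station import manip
s=manip.sense();print(s['force'],s['tcp_pos'],s['ft_torque'])"
```

```text
t: 24.1
tcp_pos: [0.4173, 0.0798, 0.2865]
tool_rot: [0.807, -0.59, 0.0, 0.0]
force: [-0.1, -0.3, -2.7]
finger_gap: 0.137
[-0.14026263 -0.25680308 -2.74944317] [0.41734891 0.07983267 0.28651494] [-0.03845294  0.18542344  0.01712211]
```

```bash
python3 -m jog '[[[0,0,-0.3,0],[0,0,-0.3,0],[0,0,-0.2,0],[0,0,0,0],[0,0,0,0],[0,0,0,0],[0,0,0,0],[0,0,0,0]]]'; python3 -c "
from station import manip
s=manip.sense();print(s['force'],s['tcp_pos'],s['ft_torque'])"
```

```text
t: 25.1
tcp_pos: [0.4173, 0.0798, 0.2857]
tool_rot: [0.807, -0.59, 0.0, 0.0]
force: [-0.9, -0.2, -1.1]
finger_gap: 0.134
[-0.92851991 -0.17807688 -1.10074463] [0.41733794 0.0798496  0.28573268] [-0.08547077  0.238256   -0.01852056]
```

```bash
python3 -m jog '[[[0,0,-0.2,0],[0,0,-0.2,0],[0,0,-0.1,0],[0,0,0,0],[0,0,0,0],[0,0,0,0],[0,0,0,0],[0,0,0,0]]]' - 20; python3 -m jog '[[[0,0,0,0],[0,0,0,0],[0,0,0,0],[0,0,0,0],[0,0,0,0],[0,0,0,0],[0,0,0,0],[0,0,0,0]]]' 40; python3 -c "
from station import manip
s=manip.sense();print(s['force'],s['tcp_pos'],s['ft_torque'])"
```

```text
t: 26.1
tcp_pos: [0.4174, 0.0798, 0.2852]
tool_rot: [0.807, -0.59, 0.0, -0.0]
force: [-1.5, -0.6, 1.7]
finger_gap: 0.133
t: 27.1
tcp_pos: [0.4173, 0.0798, 0.2852]
tool_rot: [0.807, -0.59, -0.0, -0.0]
force: [-0.4, -1.1, 0.2]
finger_gap: 0.403
[-0.43138639 -1.12935759  0.16215779] [0.4173396  0.07983451 0.28520668] [ 0.00451421 -0.01053504 -0.03744627]
```

Released. I'll retreat straight up and check from the wrist and scene cameras.

```bash
python3 -m jog '[[[0,0,5,0],[0,0,10,0],[0,0,20,0],[0,0,20,0],[0,0,20,0],[0,0,20,0],[0,0,20,0],[0,0,10,0]]]'
python3 - <<'E'
from h import *
for i in range(4): im,c=snap('wrist','w9')
b,cs=snap('scene','scene9')
A=cv2.resize(im,(480,300));B=cv2.resize(b[225:325,210:317],(320,300),interpolation=cv2.INTER_CUBIC)
cv2.imwrite('pics/fin.png',np.hstack([A,B])[:,:,::-1]);print(manip.sense()['tcp_pos'])
for z in (.116,.154): print(proj(c,(.4765,.0995,z)))
E
```

```text
t: 28.1
tcp_pos: [0.4173, 0.0799, 0.4118]
tool_rot: [0.807, -0.59, 0.001, -0.001]
force: [-0.1, -0.1, 0.2]
finger_gap: 0.398
[0.41702519 0.07983843 0.40972671]
(np.float64(320.43122053018226), np.float64(118.20355992860436))
(np.float64(320.3272997838246), np.float64(121.62917478734529))
```

View pics/fin.png

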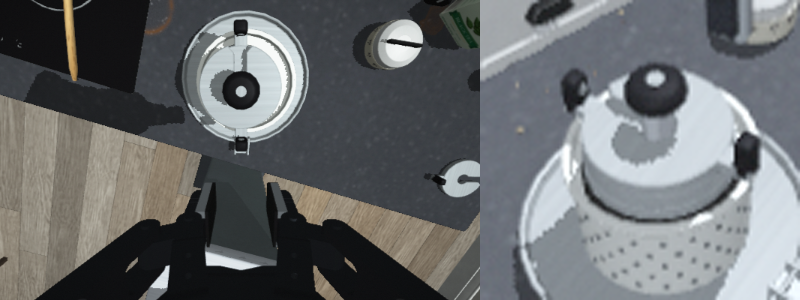

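The two grips are now opposite each other: the upper at (241,145) towards the robot, the lower at (241,27). The upper slot faces away, the weight lies flat on the lower one, and the gripper is clear. Handing in.

```bash
python3 -c "
from station import manip
print(manip.sense()['force'],manip.sense()['t']);manip.sign_off()"
```

```text
[ 0.3157328   0.46211141 -0.66944296] 28.35
the job is handed in; nothing more can be done
```

The large slotted weight is on the press, and I handed the job in at 28.35 s. No verdict was reported.

**What I did:** I pinched the weight by its grip and slid it under the cap until it touched home, with about 6 N measured at the wrist. I backed off 2 mm to centre it and turned it 88° clockwise while it hung clear of the lower weight, feeling no contact. Then I lowered it in steps of 0.4 mm or less until it bore on the lower weight, opened the fingers and lifted straight up.

**Last checks:**
- **Final pictures:** The weight looks flat under the cap, its grip opposite the lower grip and its slot facing away from the robot. The lower grip shows no visible turn, and the timer and tea box look undisturbed. The salt shaker was out of frame, but no move went near it.
- **Forces:** The wrist reading went back to about zero after release.
- **Not measured:** I did not measure the weight's distance from the mould's centre directly. It follows from the stem, which my camera estimates and the contact placed within about 2 mm.
- **Disagreements:** One camera fit of the weight in the hand suggested a 13° tilt. It fitted poorly, and the size checks and the scene view showed only 1–2° of sag, so I went with those. Estimates of the press's turn ranged from 15° to 19°, well inside the tolerance.

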